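# Square the component box into the corner fence

## Robot

A 7-joint arm with a two-finger parallel gripper is mounted at the origin on a cart in front of the work surface, level with it; the furniture and walls round the work are solid. World frame = base frame: x ahead of the robot, y to its left, z up, the work surface at z = 0. Lengths are in m, angles in rad, forces in N, time in s.
With the tool pointing down it reaches from about 0.4 to 0.85 m from the base axis. Payload 4.5 kg.
Tool frame: the origin (TCP) lies midway between the tips of the shut fingers; the grasp point (between the pads) lies 19 mm behind it; z points along the fingers, y is the line along which they close (so a half turn about z gives the same grasp; the last joint's range is limited). The gripper opens to 88 mm and grips with 3 to 60 N. Pads are 18 mm wide; open, the fingers measure 123 mm over their backs; the gripper's body (75 mm by 187 mm) begins 45 mm behind the grasp point.
Start: joints at [-1.276, 0.689, -0.195, 1.565, 0.157, 0.902, -0.215], TCP at [0.161, 0.604, 0.239] pointing down, gripper open.
Joint ranges: [-3.01, 3.01], [-0.46, 2.08], [-1.47, 1.51], [0.13, 2.56], [-1, 4.14], [0.04, 2.09], [-2.66, 2.66]. Speed limits (rad/s): [2.57, 2.57, 3.14, 3.14, 3.14, 3.14, 3.14].

## Interface

Orientations are given as a unit quaternion [x, y, z, w].
In Python, from plant import r gives the robot as it stands.
- The arm moves only by the tool carry_out, never from a script. Its argument "plan" is a list of rows, each an object with "rot": the turn, a rotation vector about the tool's x, y, z in rad, a list of three; "xyz": the shift along the tool's x, y, z in m, a list of three; "grip": the closure in counts, from 0 (fully open) to 255 (shut). In form: [{"rot": [wx, wy, wz], "xyz": [dx, dy, dz], "grip": grip}, ...]. A call has 1 to 8 rows; each row is the pose to reach, as a shift and turn from the pose commanded when the call began, along the tool's axes at that moment; what a row does not reach only later rows make up. A row lasts 1/12 s, in which the tool goes at most 41.7 mm and 7.16 degrees, less where a joint would pass 70% of its speed; a pose out of reach is approached as far as the arm can. A call with a gripper value outside its range is refused whole. The fingers move at their own pace and stop on an object; "squeeze" is the grip in N (left out, the last holds). Time passes only in rows, so rows that repeat a pose let the fingers close. It gives the time, the measured TCP pose, the force, the opening and the grip force at its end, in the units of the state.
- r.get_state(): the state, without advancing time (a new reading comes with each control period).
- r.snapshot(name): name is "scene" or "top" or "wrist"; returns the picture (420x560x3 uint8, red, green, blue); there is no depth.
- r.camera_params(name): a dict with "fx", "fy", "cx", "cy" (pixels), "position" and "attitude" of the camera in the world; the wrist camera has in their place "hand_eye" (4x4, takes a point from camera to tool coordinates, whose origin is the TCP and whose axes are the flange's). Camera axes: x right, y down, z forward; pixel columns grow to the right and rows downward; lengths in m; the calibration is good to about 2 mm. A picture is of the moment at which its call begins: read the wrist's pose just before it. camera_params takes no time and is no camera call.
- r.finish_job(): hands the job in; it is judged then, once.
The state is a dict: "clock": time; "q": joint angles; "qd": joint speeds; "joint_torque": joint torques, N m; "tool_pos": TCP position; "eef_rot": TCP orientation; "contact_force": force on the tool from outside, world axes, zero at the start; "moment": the same for the moment, N m; "opening": opening from 0.0 (shut) to 1.0 (fully open); "finger_force": force on a finger pad.
Only numpy, scipy, OpenCV 4.12 (cv2) and the standard library are available. Lean on these libraries where they do the work, as an engineer would, in place of code of your own. Each camera call takes 0.05 s, during which the arm holds its last target. There are 200 camera calls.

## Task

Push the flat lidded component box across the bench into the corner of the low metal fence, so that its long hinge side lies flush along the long bar and its end lies flush against the short bar. Only slide it with the fingers: do not lift, tip or carry it, and leave the tape roll, loupe, solder reel and brass weight where they stand. Finish with the hand clear of everything.

Things in the scene. Friction and masses are not known exactly. Their poses are not given: they have to be found in the camera images.
- fence: Low L-shaped fence of two bare aluminium bars, 20 mm wide, 20 mm high (screw heads 3 mm more), fixed to the bench. Origin: its inner corner, at bench level. Long bar on the far side (+x): inner face at x = 0, from y = +20 to -300 mm. Short bar on the left (+y): inner face at y = 0, from x = 0 to -110 mm. z up. Turned up to 0.12 rad either way.
- box: Flat closed component box, 150 x 85 x 25 mm, 0.2 to 0.35 kg, loose, lid fixed. Origin on its underside: x -75 to +75 mm, y -40 (front wall) to +45 mm (hinge side), z up; a lid lip 30 mm wide juts 5 mm from the front wall at 23 mm height. In place its y axis points along the fence's +x, origin at x = -45, y = -75 mm in the fence frame. Starts 5 to 8 cm nearer, 10 to 20 cm to the right, yaw off by up to 0.35 rad.
- tape_roll: Roll of tape lying flat, 72 mm across and 20 mm high, loose, behind the short bar of the fence; origin at the centre of its underside. Leave it alone.
- loupe: Small dark round stand loupe, 37 mm across and 30 mm high, loose, to the left of the fence's mouth; origin at the centre of its underside. Leave it alone.
- solder_reel: Small upright reel of solder wire, 60 mm across and 45 mm high, loose, on the left of the bench; origin at the centre of its underside. Leave it alone.
- weight: Small brass weight with a knob, 30 mm across and 26 mm high, loose, to the right of the box; origin at the centre of its underside. Leave it alone.

How it is judged:
At the end, for the whole second after the job is handed in: The box lies flat and still on the bench in the corner of the fence, within 3 mm of touching both bars and within 0.03 rad of parallel to them, hinge side to the long bar; the four loose bystanders are within 20 mm of where they stood (x of box in the frame of fence between -0.048 and -0.042 m and y of box in the frame of fence between -0.078 and -0.072 m and angle between the y axis of box and the x axis of fence, either way round below 0.03 rad and height (world z) of box below 0.004 m and angle between box's own z axis and vertical below 0.05 rad and linear speed of box below 0.01 m/s and distance of each of tape_roll, loupe, solder_reel, weight from where it was at the start of the episode below 0.02 m).
It fails at once if the box is lifted or tipped (height (world z) of box above 0.008 m or angle between box's own z axis and vertical above 0.12 rad).
It fails at once if the tape roll is moved by more than 20 mm (distance of tape_roll from where it was at the start of the episode above 0.02 m).
It fails at once if the loupe is moved by more than 20 mm (distance of loupe from where it was at the start of the episode above 0.02 m).
It fails at once if the solder reel is moved by more than 20 mm (distance of solder_reel from where it was at the start of the episode above 0.02 m).
It fails at once if the weight is moved by more than 20 mm (distance of weight from where it was at the start of the episode above 0.02 m).
It also fails if it takes over 58 s, if anything falls off the work surface, if the arm or the gripper's body presses on something with over 40 N, if the wrist force passes 120 N, or if a joint passes its speed limit or range.

## Working session

There is one attempt and no reset: what is moved stays moved. The work goes in short steps, Python scripts to look and compute and a tool call to move; the robot and the scene stay as the last step left them, time stands still between calls to the robot, and variables do not carry over. Pictures are saved under pics/ and viewed, at most 10 in all, crops included, and the job is handed in when it is done.

Besides the shell and the picture viewer there is one more tool, called as name(argument=value, ...) on one line, values as JSON. carry_out: Moves the arm, as the interface text tells. Its arguments: {"type":"object","properties":{"plan":{"type":"array"},"squeeze":{"type":"number"}},"required":["plan"]}

```bash
mkdir -p pics; ls
python3 - <<'E'
from plant import r
import cv2
s=r.get_state();print(s['clock'],s['tool_pos'],s['eef_rot'],s['opening'])
for n in("top","scene"):
    cv2.imwrite(f"pics/{n}0.png",r.snapshot(n)[:,:,::-1]);print(n,r.camera_params(n))
print(r.camera_params("wrist"))
E
```

```text
pics
0.0 [0.1610523  0.60321926 0.23790954] [ 1.29984443e-01  9.91515599e-01 -9.26798168e-04 -4.11407973e-05] 1.0005628319227857
top {'fx': 518.0423620629442, 'fy': 518.0423620629442, 'cx': 271.22885298846325, 'cy': 206.9472061245199, 'position': array([0.24856424, 0.08580878, 1.53738018]), 'attitude': array([ 0.71330838, -0.6942469 ,  0.07380534, -0.0613609 ])}
scene {'fx': 397.47884977807297, 'fy': 397.47884977807297, 'cx': 291.9351153786024, 'cy': 205.57749975183003, 'position': array([ 0.13043646, -0.65838871,  0.6666617 ]), 'attitude': array([ 0.86356071, -0.22110799,  0.11257522, -0.4389772 ])}
{'fx': 374.64931726628714, 'fy': 374.64931726628714, 'cx': 281.8078563492293, 'cy': 203.12039165388543, 'hand_eye': array([[-1.01952449e-03, -9.62643273e-01, -2.70770918e-01,
         7.01050799e-02],
       [ 9.99998988e-01, -1.25024249e-03,  6.79593172e-04,
         8.84657346e-04],
       [-9.92735102e-04, -2.70769951e-01,  9.62643573e-01,
        -1.46131571e-01],
       [ 0.00000000e+00,  0.00000000e+00,  0.00000000e+00,
         1.00000000e+00]])}
```

View pics/top0.png

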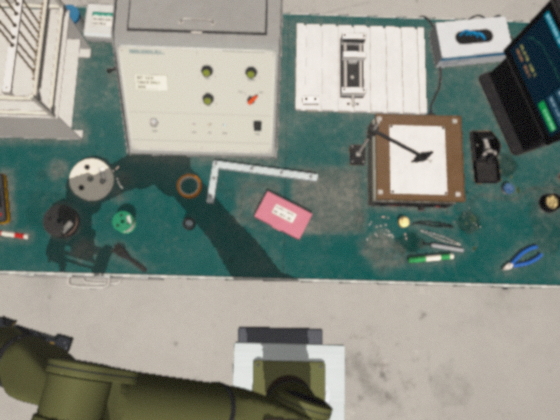

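View pics/scene0.png

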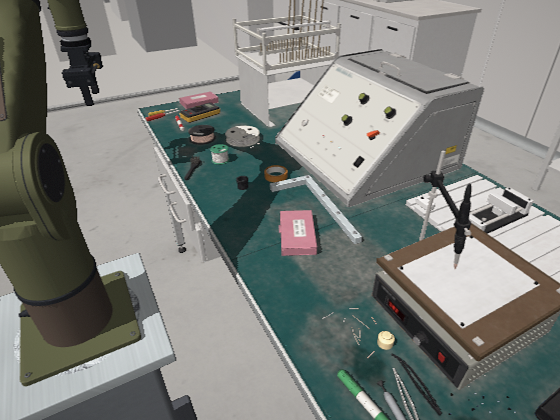

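The top view shows the fence's inner corner at about (217,172), with its bars running to (317,178) and (211,202). The pink box is at (283,214), the loupe at (189,223), the tape roll at (188,185) and the reel at (124,222). The weight looks like the yellowish thing near (404,222).

```bash
cat > h.py <<'E'
import numpy as np, cv2
from scipy.spatial.transform import Rotation as R
from plant import r
def cam(n, s=None):
    c=r.camera_params(n)
    K=np.array([[c['fx'],0,c['cx']],[0,c['fy'],c['cy']],[0,0,1]])
    if n=='wrist':
        T=np.eye(4);T[:3,:3]=R.from_quat(s['eef_rot']).as_matrix();T[:3,3]=s['tool_pos']
        T=T@c['hand_eye'];return K,T[:3,:3],T[:3,3]
    return K,R.from_quat(c['attitude']).as_matrix(),np.array(c['position'])
def cast(px,z,C):
    K,M,p=C;px=np.atleast_2d(px).astype(float)
    d=np.c_[px,np.ones(len(px))]@np.linalg.inv(K).T@M.T
    return p+d*((z-p[2])/d[:,2])[:,None]
def pink(im):
    h=cv2.cvtColor(im,cv2.COLOR_RGB2HSV)
    m=(((h[...,0]>165)|(h[...,0]<4))&(h[...,1]>70)&(h[...,2]>90)).astype(np.uint8)
    cs,_=cv2.findContours(m,cv2.RETR_EXTERNAL,cv2.CHAIN_APPROX_NONE)
    return max(cs,key=cv2.contourArea)[:,0]
E
python3 - <<'E'
from h import *
np.set_printoptions(precision=4,suppress=True)
s=r.get_state();print(R.from_quat(s['eef_rot']).as_matrix())
C=cam('top');im=cv2.imread('pics/top0.png')[:,:,::-1].copy()
c=pink(im);w=cast(c,.025,C)[:,:2].astype(np.float32)
print(cv2.minAreaRect(w))
print(cast([[217,172],[317,178],[211,202]],.02,C)[:,:2])
print('bystanders tape loupe reel weight',cast([[188,185],[189,223],[124,222],[404,222]],.02,C)[:,:2])
E
```

```text
[[-0.9662  0.2578 -0.0003]
 [ 0.2578  0.9662 -0.0016]
 [-0.0001 -0.0016 -1.    ]]
((0.5193874835968018, 0.028071925044059753), (0.15279117226600647, 0.0916796624660492), 64.53226470947266)
[[ 0.6456  0.229 ]
 [ 0.6361 -0.0733]
 [ 0.5528  0.2427]]
bystanders tape loupe reel weight [[ 0.6028  0.3139]
 [ 0.4876  0.3046]
 [ 0.4852  0.4959]
 [ 0.5088 -0.3344]]
```

carry_out(plan=[{"rot": [0, 0, 0.18], "xyz": [-0.4766, -0.3934, -0.015], "grip": 0}, {"rot": [0, 0, 0.18], "xyz": [-0.4766, -0.3934, -0.015], "grip": 0}, {"rot": [0, 0, 0.18], "xyz": [-0.4766, -0.3934, -0.015], "grip": 0}, {"rot": [0, 0, 0.18], "xyz": [-0.4766, -0.3934, -0.015], "grip": 0}, {"rot": [0, 0, 0.18], "xyz": [-0.4766, -0.3934, -0.015], "grip": 0}, {"rot": [0, 0, 0.18], "xyz": [-0.4766, -0.3934, -0.015], "grip": 0}, {"rot": [0, 0, 0.18], "xyz": [-0.4766, -0.3934, -0.015], "grip": 0}, {"rot": [0, 0, 0.18], "xyz": [-0.4766, -0.3934, -0.015], "grip": 0}])

```text
clock: 0.77
tool_pos: [0.3554, 0.3307, 0.2467]
eef_rot: [0.218, 0.976, -0.0, -0.0]
contact_force: [0.4, 1.4, -0.2]
opening: 1.001
finger_force: 0.0
```

carry_out(plan=[{"rot": [0, 0, 0], "xyz": [-0.248, -0.139, 0], "grip": 0}, {"rot": [0, 0, 0], "xyz": [-0.248, -0.139, 0], "grip": 0}, {"rot": [0, 0, 0], "xyz": [-0.248, -0.139, 0], "grip": 0}, {"rot": [0, 0, 0], "xyz": [-0.248, -0.139, 0], "grip": 0}, {"rot": [0, 0, 0], "xyz": [-0.248, -0.139, 0], "grip": 0}, {"rot": [0, 0, 0], "xyz": [-0.248, -0.139, 0], "grip": 0}, {"rot": [0, 0, 0], "xyz": [-0.248, -0.139, 0], "grip": 0}, {"rot": [0, 0, 0], "xyz": [-0.248, -0.139, 0], "grip": 0}])

```text
clock: 1.43
tool_pos: [0.5237, 0.0924, 0.2463]
eef_rot: [0.225, 0.974, -0.002, 0.002]
contact_force: [-0.4, -0.4, -0.2]
opening: 1.002
finger_force: 0.0
```

carry_out(plan=[{"rot": [0, 0, 0], "xyz": [0, 0, 0], "grip": 0}, {"rot": [0, 0, 0], "xyz": [0, 0, 0], "grip": 0}])

```text
clock: 1.6
tool_pos: [0.5191, 0.1018, 0.2465]
eef_rot: [0.218, 0.976, 0.0, -0.001]
contact_force: [-0.7, 0.3, -0.4]
opening: 1.004
finger_force: 0.0
```

Run:
```python
from h import *
s=r.get_state();im=r.snapshot('wrist');cv2.imwrite('pics/w1.png',im[:,:,::-1])
print(s['tool_pos'],s['qd'].max() if hasattr(s['qd'],'max') else s['qd'])
C=cam('wrist',s);np.savez('w1.npz',K=C[0],M=C[1],p=C[2])
w=cast(pink(im),.025,C)[:,:2].astype(np.float32)
print(cv2.minAreaRect(w))
```

```text
[0.51907039 0.10181221 0.2464808 ] 0.009149007479763714
((0.5196020603179932, 0.02884683758020401), (0.149620920419693, 0.0885816141963005), 63.961788177490234)
```

View pics/w1.png

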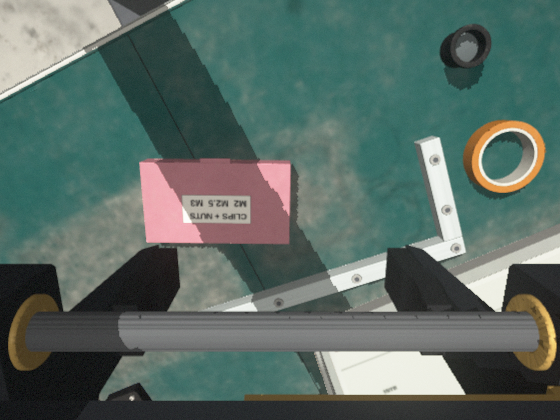

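The wrist view shows the box lid with corners at about (140,162), (290,162), (288,243) and (147,243), and the lip on top at (215,159). The fence's inner corner is near (438,239), the short bar's end is at (427,140), the loupe at (467,47) and the tape at (505,157). I'll zoom in on the bars.

Run:
```python
from h import *
im=cv2.imread('pics/w1.png')
cv2.imwrite('pics/w1c.png',cv2.resize(im[125:315,210:475],None,fx=3,fy=3,interpolation=cv2.INTER_CUBIC))
g=cv2.cvtColor(im,cv2.COLOR_BGR2GRAY)
for x in(260,320,350): print(x,g[230:315:1,x].tolist()) if x!=350 else print(x,g[255:300,x].tolist())
for y in(165,195,220): print(y,g[y,405:470].tolist())
```

```text
260 [112, 116, 112, 115, 114, 112, 113, 111, 113, 113, 114, 113, 111, 101, 68, 67, 66, 66, 68, 63, 65, 69, 65, 68, 64, 66, 64, 67, 65, 67, 66, 67, 63, 63, 64, 63, 64, 66, 66, 68, 66, 64, 64, 64, 65, 65, 63, 61, 62, 57, 52, 47, 50, 56, 65, 63, 64, 64, 65, 66, 66, 79, 99, 97, 99, 99, 100, 100, 100, 122, 139, 143, 142, 142, 142, 143, 143, 140, 142, 141, 133, 106, 76, 81, 85]
320 [116, 115, 114, 115, 119, 120, 119, 119, 119, 117, 115, 115, 114, 111, 111, 111, 114, 111, 110, 111, 108, 108, 107, 107, 108, 110, 115, 110, 103, 93, 70, 70, 68, 66, 68, 63, 62, 61, 65, 65, 66, 66, 78, 97, 96, 100, 101, 101, 100, 101, 116, 142, 144, 147, 149, 145, 143, 144, 143, 145, 145, 146, 144, 144, 145, 146, 136, 111, 78, 77, 76, 75, 75, 78, 76, 86, 84, 82, 79, 83, 77, 71, 76, 79, 84]
350 [119, 119, 118, 118, 118, 116, 110, 119, 144, 168, 169, 174, 175, 176, 176, 186, 225, 241, 237, 237, 238, 238, 239, 238, 237, 237, 236, 236, 236, 237, 237, 239, 220, 120, 89, 116, 121, 120, 120, 118, 119, 121, 121, 120, 119]
165 [93, 94, 93, 93, 94, 96, 95, 98, 95, 97, 101, 99, 99, 102, 101, 103, 103, 103, 98, 88, 168, 221, 233, 237, 239, 241, 241, 216, 189, 202, 209, 222, 236, 238, 238, 239, 241, 240, 240, 240, 218, 141, 95, 97, 95, 98, 98, 99, 96, 93, 94, 91, 95, 94, 94, 97, 96, 95, 86, 73, 74, 76, 76, 76, 77]
195 [92, 95, 94, 97, 97, 99, 99, 98, 97, 94, 94, 92, 94, 100, 102, 103, 100, 102, 101, 97, 100, 97, 100, 99, 98, 95, 98, 132, 204, 231, 234, 235, 240, 240, 241, 241, 242, 240, 239, 239, 237, 236, 236, 237, 237, 237, 239, 206, 133, 106, 107, 107, 106, 105, 100, 98, 98, 96, 97, 97, 96, 97, 95, 95, 96]
220 [92, 97, 97, 97, 98, 96, 101, 97, 98, 97, 97, 95, 91, 96, 95, 89, 92, 94, 95, 100, 103, 102, 106, 107, 105, 102, 103, 103, 94, 97, 101, 101, 100, 109, 200, 233, 233, 233, 236, 238, 241, 242, 241, 241, 240, 238, 235, 235, 237, 236, 234, 235, 237, 190, 116, 97, 98, 99, 98, 96, 96, 100, 99, 97, 99]
```

View pics/w1c.png

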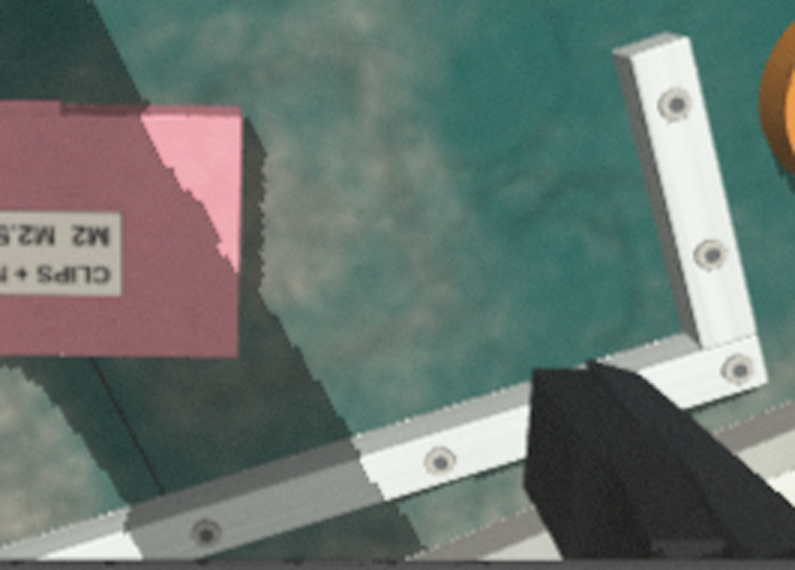

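Run:
```python
from h import *
np.set_printoptions(precision=4,suppress=True)
d=np.load('w1.npz');C=(d['K'],d['M'],d['p'])
L0=cast([[260,291],[320,272],[350,263]],0,C)[:,:2]
L=cast([[260,298.8],[320,280.3],[350,270.7]],.02,C)[:,:2]
S=cast([[425,165],[432.4,195],[438.8,220]],.02,C)[:,:2]
Lo=cast([[350,287.5]],.02,C)[:,:2]
print(L0,L,S,Lo)
im=cv2.imread('pics/w1.png')[:,:,::-1].copy()
c=pink(im)
w=cast(c,.025,C)[:,:2].astype(np.float32)
dl=L[2]-L[0];dl/=np.linalg.norm(dl);ds=S[0]-S[2];ds/=np.linalg.norm(ds)
yl=np.arctan2(-dl[0],dl[1]);ys=np.arctan2(-ds[1],-ds[0]);print('yaw',yl,ys)
t=np.linalg.solve(np.c_[dl,-ds],S[1]-L[1]);O=L[1]+t[0]*dl;print('O',O)
# lid corners: hinge edge, side edges
p=cv2.approxPolyDP(c.reshape(-1,1,2),6,True)[:,0];print(p,cast(p,.025,C)[:,:2])
```

```text
[[0.6407 0.0175]
 [0.6484 0.0904]
 [0.6528 0.1258]] [[0.64   0.0191]
 [0.6478 0.0885]
 [0.6512 0.1227]] [[0.576  0.2353]
 [0.6087 0.2318]
 [0.6373 0.2289]] [[0.6699 0.1149]]
yaw -0.10777272325205406 -0.10329705221302779
O [0.6627 0.2262]
[[140 162]
 [149 241]
 [288 242]
 [289 161]] [[ 0.4511 -0.0199]
 [ 0.5269 -0.0547]
 [ 0.5903  0.0766]
 [ 0.5131  0.1137]]
```

```bash
cat >> h.py <<'E'
O=np.array([.6627,.2262]);FY=-.106
def F(x,y): # fence -> world
    return O+R.from_euler('z',FY).as_matrix()[:2,:2]@[x,y]
def go(xy,z,yaw):
    """tool shift for TCP at xy,z with tool y axis along world yaw+90deg"""
    s=r.get_state();M=R.from_quat(s['eef_rot']).as_matrix()
    c,n=np.cos(yaw),np.sin(yaw);T=np.array([[-c,-n,0],[-n,c,0],[0,0,-1.]]).T.copy()
    T=np.c_[[-c,-n,0],[-n,c,0],[0,0,-1]]
    d=M.T@(np.r_[xy,z]-s['tool_pos']);w=R.from_matrix(M.T@T).as_rotvec()
    print('xyz',d.round(4),'rot',w.round(3))
E
python3 - <<'E'
from h import *
print(r.get_state()['q'])
go([.4595,.059],.24,-.452);go([.4595,.059],.010,-.452)
E
```

```text
[-0.14646969  0.5551401  -0.21512927  1.84401487  0.16216642  0.76023145
  0.68403841]
xyz [ 0.0351 -0.0647  0.0066] rot [ 0.    -0.001  0.013]
xyz [ 0.0348 -0.0648  0.2366] rot [ 0.    -0.001  0.013]
```

carry_out(plan=[{"rot": [0, 0, 0.013], "xyz": [0.0175, -0.032, 0.003], "grip": 0}, {"rot": [0, 0, 0.013], "xyz": [0.035, -0.065, 0.0066], "grip": 0}, {"rot": [0, 0, 0.013], "xyz": [0.035, -0.065, 0.0466], "grip": 0}, {"rot": [0, 0, 0.013], "xyz": [0.035, -0.065, 0.0866], "grip": 0}, {"rot": [0, 0, 0.013], "xyz": [0.035, -0.065, 0.1266], "grip": 0}, {"rot": [0, 0, 0.013], "xyz": [0.035, -0.065, 0.1616], "grip": 0}, {"rot": [0, 0, 0.013], "xyz": [0.035, -0.065, 0.1866], "grip": 0}, {"rot": [0, 0, 0.013], "xyz": [0.035, -0.065, 0.1866], "grip": 0}])

```text
clock: 2.32
tool_pos: [0.4573, 0.0591, 0.0565]
eef_rot: [0.223, 0.975, -0.001, -0.004]
contact_force: [-0.3, 0.7, -0.0]
opening: 0.996
finger_force: 0.0
```

Run:
```python
from h import *
print(r.get_state()['tool_pos'])
go([.4595,.059],.010,-.452)
```

```text
[0.45731022 0.05913883 0.05653275]
xyz [-0.0023  0.001   0.0465] rot [-0.004 -0.007  0.003]
```

carry_out(plan=[{"rot": [0, 0, 0], "xyz": [-0.001, 0, 0.02], "grip": 0}, {"rot": [0, 0, 0], "xyz": [-0.001, 0, 0.035], "grip": 0}, {"rot": [0, 0, 0], "xyz": [-0.001, 0, 0.044], "grip": 0}, {"rot": [0, 0, 0], "xyz": [-0.001, 0, 0.046], "grip": 0}, {"rot": [0, 0, 0], "xyz": [-0.001, 0, 0.046], "grip": 0}])

```text
clock: 2.73
tool_pos: [0.4615, 0.0578, 0.0149]
eef_rot: [0.224, 0.975, 0.0, 0.0]
contact_force: [0.6, 0.1, 0.0]
opening: 1.002
finger_force: 0.0
```

Run:
```python
from h import *
s=r.get_state();print(s['tool_pos'])
th=FY; T0=np.array([.4739,.052])
go(T0,.009,-.452)
for f in(.25,.5,.75,1):
    a=-.452+.346*f; Rr=.066/.346
    # arc: left-turn centre
    c=T0+Rr*np.array([np.sin(.452),np.cos(.452)])
    p=c+Rr*np.array([np.sin(a),-np.cos(a)]);print(f,p,end=' ');go(p,.009,a)
```

```text
[0.46148772 0.05783585 0.01491709]
xyz [-0.0137  0.0002  0.0059] rot [ 0.001  0.001 -0.   ]
0.25 [0.48903598 0.04544391] xyz [-0.0302  0.0009  0.0059] rot [ 0.001  0.001 -0.087]
0.5 [0.50468177 0.04021996] xyz [-0.0465  0.003   0.0059] rot [ 0.001  0.001 -0.173]
0.75 [0.52072037 0.03636722] xyz [-0.0627  0.0066  0.006 ] rot [ 0.     0.001 -0.26 ]
1 [0.53703185 0.0339145 ] xyz [-0.0784  0.0115  0.006 ] rot [ 0.     0.001 -0.346]
```

carry_out(plan=[{"rot": [0, 0, 0], "xyz": [-0.005, 0, 0.003], "grip": 0}, {"rot": [0, 0, 0], "xyz": [-0.0095, 0, 0.003], "grip": 0}, {"rot": [0, 0, 0], "xyz": [-0.0137, 0, 0.003], "grip": 0}, {"rot": [0, 0, -0.022], "xyz": [-0.018, 0, 0.003], "grip": 0}, {"rot": [0, 0, -0.044], "xyz": [-0.022, 0.0005, 0.003], "grip": 0}, {"rot": [0, 0, -0.066], "xyz": [-0.026, 0.0007, 0.003], "grip": 0}, {"rot": [0, 0, -0.087], "xyz": [-0.0302, 0.0009, 0.003], "grip": 0}, {"rot": [0, 0, -0.087], "xyz": [-0.0302, 0.0009, 0.003], "grip": 0}])

```text
clock: 3.4
tool_pos: [0.4901, 0.0438, 0.0112]
eef_rot: [0.182, 0.983, 0.0, 0.001]
contact_force: [-0.4, -0.6, 0.7]
opening: 0.997
finger_force: 0.4
```

Run:
```python
from h import *
s=r.get_state();print(s['tool_pos'],s['contact_force'])
go([.5047,.0402],.009,-.279);go([.5207,.0364],.009,-.1925);go([.537,.0339],.009,-.106)
im=r.snapshot('wrist');cv2.imwrite('pics/w2.png',im[:,:,::-1])
w=cast(pink(im),.025,cam('wrist',s))[:,:2].astype(np.float32);print(cv2.minAreaRect(w))
```

```text
[0.49007387 0.04381353 0.01123436] [-0.3628362  -0.63506959  0.69943598]
xyz [-0.0149  0.0019  0.0023] rot [ 0.001  0.001 -0.087]
xyz [-0.0312  0.004   0.0023] rot [ 0.001  0.001 -0.174]
xyz [-0.0474  0.0076  0.0023] rot [ 0.001  0.001 -0.26 ]
((0.5304353833198547, 0.02888697013258934), (0.14616608619689941, 0.024197954684495926), 68.87165832519531)
```

View pics/w2.png

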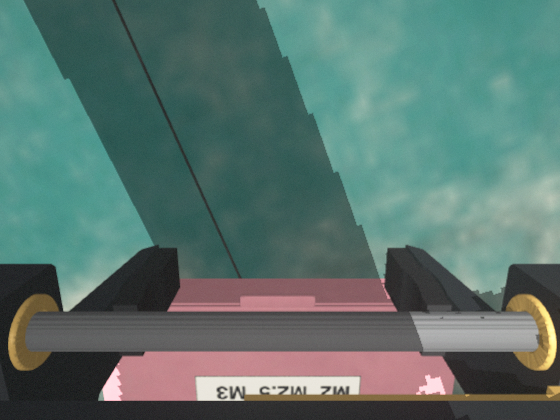

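The box front, with its lip at (277,300), is square against both fingers and is turning with them. I'll continue the arc.

carry_out(plan=[{"rot": [0, 0, -0.029], "xyz": [-0.005, 0.0004, 0.001], "grip": 0}, {"rot": [0, 0, -0.058], "xyz": [-0.01, 0.001, 0.001], "grip": 0}, {"rot": [0, 0, -0.087], "xyz": [-0.015, 0.0019, 0.001], "grip": 0}, {"rot": [0, 0, -0.116], "xyz": [-0.0205, 0.0025, 0.001], "grip": 0}, {"rot": [0, 0, -0.145], "xyz": [-0.026, 0.0032, 0.001], "grip": 0}, {"rot": [0, 0, -0.174], "xyz": [-0.0312, 0.004, 0.001], "grip": 0}, {"rot": [0, 0, -0.203], "xyz": [-0.0366, 0.005, 0.001], "grip": 0}, {"rot": [0, 0, -0.232], "xyz": [-0.042, 0.0063, 0.001], "grip": 0}])

```text
clock: 4.12
tool_pos: [0.5316, 0.0349, 0.0102]
eef_rot: [0.066, 0.998, 0.0, 0.001]
contact_force: [-1.5, -0.4, -1.0]
opening: 0.999
finger_force: 0.5
```

carry_out(plan=[{"rot": [0, 0, -0.028], "xyz": [-0.0045, 0.0, 0], "grip": 0}, {"rot": [0, 0, -0.028], "xyz": [-0.0045, 0.0, 0], "grip": 0}, {"rot": [0, 0, -0.028], "xyz": [-0.0045, 0.0, 0], "grip": 0}])

```text
clock: 4.37
tool_pos: [0.5361, 0.0347, 0.0103]
eef_rot: [0.054, 0.999, 0.001, 0.001]
contact_force: [-0.2, 0.5, -0.6]
opening: 1.002
finger_force: 0.0
```

Run:
```python
from h import *
s=r.get_state();print(s['tool_pos'],s['contact_force'],s['q'])
go([.537,.0339],.009,-.106)
im=r.snapshot('top');cv2.imwrite('pics/t2.png',im[:,:,::-1])
w=cast(pink(im),.025,cam('top'))[:,:2].astype(np.float32);print(cv2.minAreaRect(w))
```

```text
[0.53612564 0.03468989 0.01025955] [-0.22716389  0.50495345 -0.55482578] [ 0.00474516  0.96074638 -0.2596704   1.96048543  0.74620908  0.31402158
  0.59627074]
xyz [-0.001  -0.0007  0.0013] rot [ 0.001  0.002 -0.001]
((0.623916506767273, 0.08506079018115997), (0.02472546137869358, 0.027065075933933258), 1.7180520296096802)
```

carry_out(plan=[{"rot": [0, 0, 0], "xyz": [0.01, 0, 0], "grip": 0}, {"rot": [0, 0, 0], "xyz": [0.025, 0, 0], "grip": 0}, {"rot": [0, 0, 0], "xyz": [0.025, 0, -0.02], "grip": 60}, {"rot": [0, 0, 0], "xyz": [0.025, 0, -0.055], "grip": 139}, {"rot": [0, 0, 0], "xyz": [0.025, 0, -0.095], "grip": 139}, {"rot": [0, 0, 0], "xyz": [0.025, 0, -0.135], "grip": 139}, {"rot": [0, 0, 0], "xyz": [0.025, 0, -0.15], "grip": 139}, {"rot": [0, 0, 0], "xyz": [0.025, 0, -0.15], "grip": 139}])

```text
clock: 5.08
tool_pos: [0.5125, 0.038, 0.1641]
eef_rot: [0.054, 0.999, 0.001, 0.004]
contact_force: [0.2, -0.3, -0.3]
opening: 0.57
finger_force: 0.0
```

```bash
cat >> h.py <<'E'
def look(name):
    s=r.get_state();im=r.snapshot('wrist');cv2.imwrite(f'pics/{name}.png',im[:,:,::-1])
    c=pink(im);C=cam('wrist',s);w=cast(c,.025,C)[:,:2]
    Rf=R.from_euler('z',FY).as_matrix()[:2,:2];f=((w-O)@Rf).astype(np.float32)
    print(s['clock'],s['tool_pos'],s['opening'],'rect in fence',cv2.minAreaRect(f))
    p=cv2.approxPolyDP(c.reshape(-1,1,2),6,True)[:,0]
    print(np.c_[p,(cast(p,.025,C)[:,:2]-O)@Rf].round(4))
E
python3 - <<'E'
from h import *
look('w3')
go(F(-.054,-.303),.1,FY+np.pi/2)
E
```

```text
5.0833 [0.51245433 0.03803053 0.16410753] 0.5702353676229568 rect in fence ((-0.06143173575401306, -0.20585930347442627), (0.08100023120641708, 0.14837323129177094), 0.23344002664089203)
[[ 3.680e+02  2.310e+02 -9.430e-02 -1.318e-01]
 [ 3.610e+02  2.220e+02 -1.020e-01 -1.379e-01]
 [ 1.910e+02  2.230e+02 -1.017e-01 -2.745e-01]
 [ 1.860e+02  2.490e+02 -7.910e-02 -2.801e-01]
 [ 2.220e+02  2.480e+02 -7.990e-02 -2.506e-01]
 [ 2.170e+02  3.100e+02 -2.230e-02 -2.576e-01]
 [ 2.960e+02  3.110e+02 -2.100e-02 -1.895e-01]
 [ 2.910e+02  3.010e+02 -3.070e-02 -1.938e-01]
 [ 2.360e+02  3.010e+02 -3.100e-02 -2.409e-01]
 [ 2.340e+02  2.690e+02 -6.100e-02 -2.415e-01]
 [ 2.890e+02  2.670e+02 -6.260e-02 -1.957e-01]
 [ 2.870e+02  2.310e+02 -9.450e-02 -1.974e-01]]
xyz [-0.0765 -0.0993  0.0623] rot [-0.003  0.005 -1.572]
```

carry_out(plan=[{"rot": [0, 0, -0.12], "xyz": [-0.01, -0.035, 0.01], "grip": 139}, {"rot": [0, 0, -0.24], "xyz": [-0.025, -0.07, 0.02], "grip": 139}, {"rot": [0, 0, -0.36], "xyz": [-0.05, -0.095, 0.03], "grip": 139}, {"rot": [0, 0, -0.48], "xyz": [-0.0755, -0.106, 0.04], "grip": 139}, {"rot": [0, 0, -0.6], "xyz": [-0.0755, -0.106, 0.05], "grip": 139}, {"rot": [0, 0, -0.72], "xyz": [-0.0755, -0.106, 0.06], "grip": 139}, {"rot": [0, 0, -0.84], "xyz": [-0.0755, -0.106, 0.06], "grip": 139}, {"rot": [0, 0, -0.96], "xyz": [-0.0755, -0.106, 0.06], "grip": 139}])

```text
clock: 5.8
tool_pos: [0.5721, -0.0761, 0.0974]
eef_rot: [-0.417, 0.909, 0.001, -0.002]
contact_force: [-0.3, -0.5, 0.6]
opening: 0.456
finger_force: 0.0
```

carry_out(plan=[{"rot": [0, 0, -0.12], "xyz": [0, 0, 0], "grip": 139}, {"rot": [0, 0, -0.24], "xyz": [0, 0, 0], "grip": 139}, {"rot": [0, 0, -0.36], "xyz": [0, 0, 0], "grip": 139}, {"rot": [0, 0, -0.48], "xyz": [0, 0, 0], "grip": 139}, {"rot": [0, 0, -0.612], "xyz": [0, 0, 0], "grip": 139}, {"rot": [0, 0, -0.612], "xyz": [0, 0, 0], "grip": 139}, {"rot": [0, 0, -0.612], "xyz": [0, 0, 0], "grip": 139}])

```text
clock: 6.38
tool_pos: [0.5727, -0.0759, 0.0986]
eef_rot: [-0.668, 0.744, 0.001, -0.001]
contact_force: [-0.1, 0.0, -0.6]
opening: 0.454
finger_force: 0.0
```

Run:
```python
from h import *
look('w4')
go(F(-.055,-.31),.011,FY+np.pi/2)
```

```text
6.3833 [ 0.5727357  -0.07591507  0.09857848] 0.4542277705809728 rect in fence ((-0.05356626957654953, -0.2659399211406708), (0.04765087366104126, 0.0778990238904953), 89.77314758300781)
[[ 2.130e+02  2.440e+02 -1.470e-02 -2.899e-01]
 [ 2.350e+02  2.490e+02 -2.840e-02 -2.865e-01]
 [ 2.370e+02  3.020e+02 -2.830e-02 -2.489e-01]
 [ 2.630e+02  2.930e+02 -4.560e-02 -2.555e-01]
 [ 2.610e+02  2.570e+02 -4.470e-02 -2.810e-01]
 [ 3.290e+02  2.560e+02 -8.790e-02 -2.815e-01]
 [ 3.330e+02  3.110e+02 -9.180e-02 -2.420e-01]
 [ 2.300e+02  3.110e+02 -2.350e-02 -2.423e-01]
 [ 3.340e+02  3.110e+02 -9.240e-02 -2.420e-01]
 [ 3.320e+02  2.440e+02 -8.950e-02 -2.896e-01]]
xyz [ 0.0001 -0.0025  0.0879] rot [ 0.002  0.    -0.002]
```

View pics/w4.png

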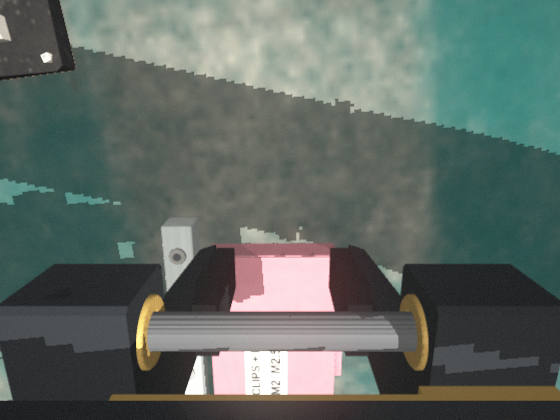

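The box end is visible at rows 244–256, centred between the two fingers. The long bar is at left (180,250), clear of them. Next I'll lower the hand and push along the fence +y.

carry_out(plan=[{"rot": [0, 0, 0], "xyz": [0, -0.0025, 0.03], "grip": 139}, {"rot": [0, 0, 0], "xyz": [0, -0.0025, 0.06], "grip": 139}, {"rot": [0, 0, 0], "xyz": [0, -0.0025, 0.08], "grip": 139}, {"rot": [0, 0, 0], "xyz": [0, -0.0025, 0.087], "grip": 139}, {"rot": [0, 0, 0], "xyz": [0, -0.0025, 0.087], "grip": 139}, {"rot": [0, 0, 0], "xyz": [0, -0.0025, 0.087], "grip": 139}])

```text
clock: 6.93
tool_pos: [0.5764, -0.0759, 0.0136]
eef_rot: [-0.669, 0.744, 0.0, 0.0]
contact_force: [0.1, 0.7, 0.5]
opening: 0.456
finger_force: 0.0
```

carry_out(plan=[{"rot": [0, 0, 0], "xyz": [-0.01, 0, 0], "grip": 139}, {"rot": [0, 0, 0], "xyz": [-0.018, 0, 0], "grip": 139}, {"rot": [0, 0, 0], "xyz": [-0.026, 0, 0], "grip": 139}, {"rot": [0, 0, 0], "xyz": [-0.034, 0, 0], "grip": 139}, {"rot": [0, 0, 0], "xyz": [-0.042, 0, 0], "grip": 139}, {"rot": [0, 0, 0], "xyz": [-0.05, 0, 0], "grip": 139}, {"rot": [0, 0, 0], "xyz": [-0.058, 0, 0], "grip": 139}, {"rot": [0, 0, 0], "xyz": [-0.058, 0, 0], "grip": 139}])

```text
clock: 7.6
tool_pos: [0.5826, -0.0151, 0.0135]
eef_rot: [-0.67, 0.742, 0.001, 0.002]
contact_force: [-0.3, 0.5, -0.1]
opening: 0.459
finger_force: 0.0
```

Run:
```python
from h import *
look('w5')
go(F(-.055,-.163),.010,FY+np.pi/2)
```

```text
7.6 [ 0.58258179 -0.0150583   0.01354057] 0.4593042524474588 rect in fence ((-0.056306105107069016, -0.20644469559192657), (0.07704969495534897, 0.014690735377371311), 0.18299004435539246)
[[ 1.950e+02  3.600e+02 -1.780e-02 -2.097e-01]
 [ 2.160e+02  3.560e+02 -2.680e-02 -2.117e-01]
 [ 2.200e+02  3.710e+02 -2.820e-02 -2.042e-01]
 [ 2.310e+02  3.740e+02 -3.280e-02 -2.026e-01]
 [ 2.750e+02  3.710e+02 -5.170e-02 -2.042e-01]
 [ 2.940e+02  3.810e+02 -5.990e-02 -1.991e-01]
 [ 3.710e+02  3.710e+02 -9.280e-02 -2.044e-01]
 [ 3.750e+02  3.810e+02 -9.490e-02 -1.992e-01]
 [ 3.660e+02  3.560e+02 -9.020e-02 -2.119e-01]
 [ 2.190e+02  3.520e+02 -2.820e-02 -2.137e-01]]
xyz [-0.0861  0.0004  0.0036] rot [-0.     0.004  0.003]
```

carry_out(plan=[{"rot": [0, 0, 0.003], "xyz": [-0.01, 0, 0.003], "grip": 139}, {"rot": [0, 0, 0.003], "xyz": [-0.021, 0, 0.003], "grip": 139}, {"rot": [0, 0, 0.003], "xyz": [-0.032, 0, 0.003], "grip": 139}, {"rot": [0, 0, 0.003], "xyz": [-0.043, 0, 0.003], "grip": 139}, {"rot": [0, 0, 0.003], "xyz": [-0.054, 0, 0.003], "grip": 139}, {"rot": [0, 0, 0.003], "xyz": [-0.064, 0, 0.003], "grip": 139}, {"rot": [0, 0, 0.003], "xyz": [-0.072, 0, 0.003], "grip": 139}, {"rot": [0, 0, 0.003], "xyz": [-0.078, 0, 0.003], "grip": 139}])

```text
clock: 8.32
tool_pos: [0.5904, 0.0605, 0.0102]
eef_rot: [-0.668, 0.744, 0.0, 0.0]
contact_force: [-0.3, -1.8, 0.7]
opening: 0.454
finger_force: 1.2
```

carry_out(plan=[{"rot": [0, 0, 0], "xyz": [-0.004, 0, 0], "grip": 139}, {"rot": [0, 0, 0], "xyz": [-0.007, 0, 0], "grip": 139}, {"rot": [0, 0, 0], "xyz": [-0.007, 0, 0], "grip": 139}, {"rot": [0, 0, 0], "xyz": [-0.007, 0, 0], "grip": 139}])

```text
clock: 8.65
tool_pos: [0.5914, 0.0661, 0.0103]
eef_rot: [-0.668, 0.744, 0.0, 0.001]
contact_force: [-0.2, 0.3, 0.7]
opening: 0.457
finger_force: 0.0
```

Run:
```python
from h import *
look('w6')
go(F(-.055,-.159),.010,FY+np.pi/2)
cv2.imwrite('pics/t6.png',cv2.resize(r.snapshot('scene')[150:280,200:400],None,fx=4,fy=4)[:,:,::-1])
```

```text
8.65 [0.59140948 0.06614411 0.01031183] 0.4566458975110433 rect in fence ((-0.05357290431857109, -0.12538136541843414), (0.08196742087602615, 0.020345687866210938), 2.004889965057373)
[[ 1.850e+02  3.930e+02 -1.300e-02 -1.143e-01]
 [ 1.940e+02  3.640e+02 -1.780e-02 -1.289e-01]
 [ 2.050e+02  3.610e+02 -2.240e-02 -1.304e-01]
 [ 2.210e+02  3.640e+02 -2.900e-02 -1.289e-01]
 [ 2.240e+02  3.800e+02 -2.990e-02 -1.209e-01]
 [ 3.780e+02  3.870e+02 -9.490e-02 -1.172e-01]
 [ 3.660e+02  3.560e+02 -8.890e-02 -1.326e-01]
 [ 2.200e+02  3.520e+02 -2.880e-02 -1.347e-01]
 [ 1.970e+02  3.560e+02 -1.930e-02 -1.328e-01]]
xyz [-0.0078  0.0011  0.0003] rot [-0.     0.001 -0.003]
```

View pics/t6.png

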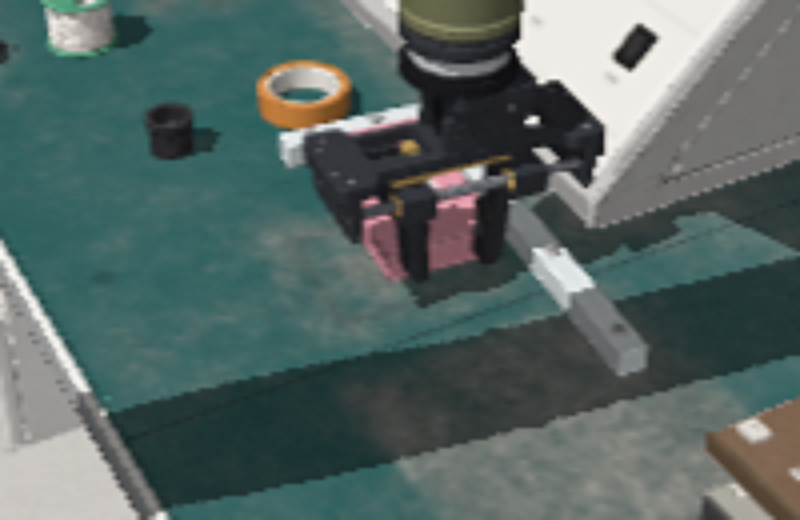

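The box end is square against both fingers and about 8 mm from the short bar. The tape and loupe haven't moved. I'll creep to contact and watch the force.

carry_out(plan=[{"rot": [0, 0, -0.002], "xyz": [-0.002, 0.001, 0], "grip": 139}, {"rot": [0, 0, -0.002], "xyz": [-0.004, 0.001, 0], "grip": 139}, {"rot": [0, 0, -0.002], "xyz": [-0.006, 0.001, 0], "grip": 139}, {"rot": [0, 0, -0.002], "xyz": [-0.008, 0.001, 0], "grip": 139}, {"rot": [0, 0, -0.002], "xyz": [-0.008, 0.001, 0], "grip": 139}])

```text
clock: 9.17
tool_pos: [0.5909, 0.0711, 0.0102]
eef_rot: [-0.668, 0.744, -0.002, -0.002]
contact_force: [-0.2, -5.5, 4.7]
opening: 0.457
finger_force: 3.3
```

carry_out(plan=[{"rot": [0, 0, 0], "xyz": [-0.001, 0, 0], "grip": 139}, {"rot": [0, 0, 0], "xyz": [-0.002, 0, 0], "grip": 139}, {"rot": [0, 0, 0], "xyz": [-0.002, 0, 0], "grip": 139}])

```text
clock: 9.42
tool_pos: [0.5909, 0.0711, 0.0102]
eef_rot: [-0.668, 0.744, -0.003, -0.003]
contact_force: [-1.6, -10.4, 7.9]
opening: 0.46
finger_force: 4.8
```

carry_out(plan=[{"rot": [0, 0, 0], "xyz": [0.01, 0, 0], "grip": 139}, {"rot": [0, 0, 0], "xyz": [0.025, 0, 0], "grip": 139}, {"rot": [0, 0, 0], "xyz": [0.025, 0, -0.02], "grip": 139}, {"rot": [0, 0, 0], "xyz": [0.025, 0, -0.06], "grip": 139}, {"rot": [0, 0, 0], "xyz": [0.025, 0, -0.1], "grip": 139}, {"rot": [0, 0, 0.12], "xyz": [0.025, 0.02, -0.1], "grip": 100}, {"rot": [0, 0, 0.24], "xyz": [0.025, 0.05, -0.1], "grip": 35}, {"rot": [0, 0, 0.36], "xyz": [0.025, 0.07, -0.1], "grip": 35}])

```text
clock: 10.08
tool_pos: [0.517, 0.0585, 0.1108]
eef_rot: [-0.522, 0.853, 0.001, 0.0]
contact_force: [-0.8, -0.3, -0.0]
opening: 0.659
finger_force: 0.0
```

Run:
```python
from h import *
go(F(-.125,-.08),.1,FY)
```

```text
xyz [-0.0961  0.0347  0.011 ] rot [2.000e-03 1.000e-03 1.204e+00]
```

carry_out(plan=[{"rot": [0, 0, 0.12], "xyz": [-0.03, 0.011, 0], "grip": 35}, {"rot": [0, 0, 0.24], "xyz": [-0.06, 0.022, 0], "grip": 35}, {"rot": [0, 0, 0.36], "xyz": [-0.08, 0.03, 0], "grip": 35}, {"rot": [0, 0, 0.48], "xyz": [-0.096, 0.0347, 0], "grip": 35}, {"rot": [0, 0, 0.6], "xyz": [-0.096, 0.0347, 0], "grip": 35}, {"rot": [0, 0, 0.72], "xyz": [-0.096, 0.0347, 0], "grip": 35}, {"rot": [0, 0, 0.84], "xyz": [-0.096, 0.0347, 0], "grip": 35}, {"rot": [0, 0, 0.96], "xyz": [-0.096, 0.0347, 0], "grip": 35}])

```text
clock: 10.75
tool_pos: [0.531, 0.16, 0.11]
eef_rot: [-0.069, 0.998, 0.001, -0.0]
contact_force: [-0.1, -0.1, 0.6]
opening: 0.864
finger_force: 0.0
```

carry_out(plan=[{"rot": [0, 0, 0.12], "xyz": [0, 0, 0], "grip": 35}, {"rot": [0, 0, 0.244], "xyz": [0, 0, 0], "grip": 35}, {"rot": [0, 0, 0.244], "xyz": [0, 0, 0], "grip": 35}, {"rot": [0, 0, 0.244], "xyz": [0, 0, 0], "grip": 35}])

```text
clock: 11.08
tool_pos: [0.5311, 0.1598, 0.1101]
eef_rot: [0.048, 0.999, 0.0, -0.0]
contact_force: [-0.3, 0.4, -0.0]
opening: 0.865
finger_force: 0.0
```

Run:
```python
from h import *
look('w7')
go(F(-.125,-.08),.010,FY)
```

```text
11.0833 [0.53109355 0.15978044 0.11014304] 0.8654677033575274 rect in fence ((-0.07769414782524109, -0.07696186006069183), (0.054335709661245346, 0.14185857772827148), 0.45695725083351135)
[[ 1.770e+02  2.470e+02 -9.790e-02 -1.481e-01]
 [ 1.920e+02  2.540e+02 -9.300e-02 -1.384e-01]
 [ 1.940e+02  2.870e+02 -6.860e-02 -1.384e-01]
 [ 1.840e+02  3.110e+02 -5.000e-02 -1.464e-01]
 [ 2.340e+02  3.100e+02 -5.100e-02 -1.115e-01]
 [ 2.340e+02  2.950e+02 -6.270e-02 -1.112e-01]
 [ 2.550e+02  2.870e+02 -6.890e-02 -9.670e-02]
 [ 2.450e+02  2.830e+02 -7.190e-02 -1.035e-01]
 [ 2.580e+02  2.810e+02 -7.350e-02 -9.460e-02]
 [ 2.570e+02  2.740e+02 -7.870e-02 -9.520e-02]
 [ 2.720e+02  2.870e+02 -6.900e-02 -8.500e-02]
 [ 2.570e+02  2.930e+02 -6.440e-02 -9.530e-02]
 [ 3.350e+02  2.940e+02 -6.400e-02 -4.170e-02]
 [ 3.380e+02  3.110e+02 -5.080e-02 -3.890e-02]
 [ 3.800e+02  3.100e+02 -5.190e-02 -9.700e-03]
 [ 3.690e+02  2.860e+02 -7.030e-02 -1.870e-02]
 [ 3.720e+02  2.480e+02 -9.830e-02 -1.870e-02]
 [ 3.910e+02  2.430e+02 -1.019e-01 -6.400e-03]
 [ 1.840e+02  2.380e+02 -1.043e-01 -1.430e-01]]
xyz [ 1.100e-03 -1.000e-04  1.001e-01] rot [ 0.001 -0.     0.01 ]
```

View pics/w7.png

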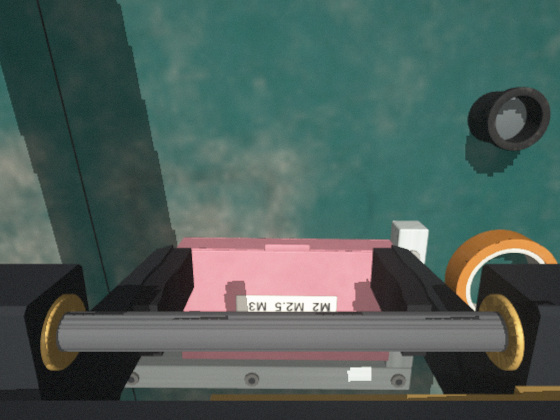

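The box end touches the short bar at about (391,243), with a thin gap left to the long bar. The lip is at (288,246), between the fingers. I'll lower the hand behind the front wall and push.

carry_out(plan=[{"rot": [0, 0, 0.01], "xyz": [0.003, 0, 0.03], "grip": 35}, {"rot": [0, 0, 0.01], "xyz": [0.003, 0, 0.06], "grip": 35}, {"rot": [0, 0, 0.01], "xyz": [0.003, 0, 0.085], "grip": 35}, {"rot": [0, 0, 0.01], "xyz": [0.003, 0, 0.099], "grip": 35}, {"rot": [0, 0, 0.01], "xyz": [0.003, 0, 0.099], "grip": 35}, {"rot": [0, 0, 0.01], "xyz": [0.003, 0, 0.099], "grip": 35}])

```text
clock: 11.63
tool_pos: [0.5277, 0.1601, 0.0107]
eef_rot: [0.054, 0.999, 0.0, -0.001]
contact_force: [0.2, 0.4, -0.8]
opening: 0.86
finger_force: 0.0
```

carry_out(plan=[{"rot": [0, 0, 0], "xyz": [-0.006, 0, 0], "grip": 35}, {"rot": [0, 0, 0], "xyz": [-0.012, 0, 0], "grip": 35}, {"rot": [0, 0, 0], "xyz": [-0.016, 0, 0], "grip": 35}, {"rot": [0, 0, 0], "xyz": [-0.02, 0, 0], "grip": 35}, {"rot": [0, 0, 0], "xyz": [-0.023, 0, 0], "grip": 35}, {"rot": [0, 0, 0], "xyz": [-0.023, 0, 0], "grip": 35}])

```text
clock: 12.13
tool_pos: [0.5513, 0.1575, 0.0115]
eef_rot: [0.055, 0.998, 0.0, -0.0]
contact_force: [-1.4, 0.0, 0.1]
opening: 0.86
finger_force: 0.5
```

Run:
```python
from h import *
s=r.get_state();print(s['tool_pos'])
go(F(-.094,-.08),.010,FY)
```

```text
[0.55130986 0.15750697 0.01153583]
xyz [-0.0095  0.0001  0.0015] rot [ 0.    -0.    -0.004]
```

carry_out(plan=[{"rot": [0, 0, -0.003], "xyz": [-0.002, 0, 0.001], "grip": 35}, {"rot": [0, 0, -0.003], "xyz": [-0.004, 0, 0.001], "grip": 35}, {"rot": [0, 0, -0.003], "xyz": [-0.006, 0, 0.001], "grip": 35}, {"rot": [0, 0, -0.003], "xyz": [-0.008, 0, 0.001], "grip": 35}, {"rot": [0, 0, -0.003], "xyz": [-0.008, 0, 0.001], "grip": 35}])

```text
clock: 12.55
tool_pos: [0.5594, 0.1567, 0.01]
eef_rot: [0.054, 0.999, 0.0, 0.0]
contact_force: [-1.8, 0.1, 1.1]
opening: 0.866
finger_force: 1.2
```

carry_out(plan=[{"rot": [0, 0, 0], "xyz": [-0.001, 0, 0], "grip": 35}, {"rot": [0, 0, 0], "xyz": [-0.002, 0, 0], "grip": 35}, {"rot": [0, 0, 0], "xyz": [-0.002, 0, 0], "grip": 35}])

```text
clock: 12.8
tool_pos: [0.5594, 0.1567, 0.01]
eef_rot: [0.053, 0.999, -0.0, -0.001]
contact_force: [-5.4, 1.0, 2.9]
opening: 0.862
finger_force: 3.1
```

carry_out(plan=[{"rot": [0, 0, 0], "xyz": [-0.001, 0, 0], "grip": 35}, {"rot": [0, 0, 0], "xyz": [-0.003, 0, 0], "grip": 35}, {"rot": [0, 0, 0], "xyz": [-0.003, 0, 0], "grip": 35}, {"rot": [0, 0, 0], "xyz": [-0.003, 0, 0], "grip": 35}])

```text
clock: 13.13
tool_pos: [0.5594, 0.1567, 0.0099]
eef_rot: [0.053, 0.999, -0.001, -0.004]
contact_force: [-11.4, 1.9, 7.9]
opening: 0.861
finger_force: 6.0
```

carry_out(plan=[{"rot": [0, 0, 0], "xyz": [0.015, 0, 0], "grip": 35}, {"rot": [0, 0, 0], "xyz": [0.03, 0, 0], "grip": 35}, {"rot": [0, 0, 0], "xyz": [0.035, 0, -0.03], "grip": 35}, {"rot": [0, 0, 0], "xyz": [0.035, 0, -0.07], "grip": 35}, {"rot": [0, 0, 0], "xyz": [0.035, 0, -0.11], "grip": 35}, {"rot": [0, 0, 0], "xyz": [0.035, 0, -0.15], "grip": 35}, {"rot": [0, 0, 0], "xyz": [0.035, 0, -0.19], "grip": 35}, {"rot": [0, 0, 0], "xyz": [0.035, 0, -0.2], "grip": 35}])

```text
clock: 13.8
tool_pos: [0.5332, 0.1615, 0.2165]
eef_rot: [0.054, 0.999, 0.003, 0.006]
contact_force: [-0.1, 0.1, 0.6]
opening: 0.861
finger_force: 0.0
```

carry_out(plan=[{"rot": [0, 0, 0], "xyz": [0, 0, 0], "grip": 35}, {"rot": [0, 0, 0], "xyz": [0, 0, 0], "grip": 35}])

```text
clock: 13.97
tool_pos: [0.53, 0.1593, 0.2101]
eef_rot: [0.054, 0.999, -0.0, 0.001]
contact_force: [-0.5, -0.2, -1.5]
opening: 0.86
finger_force: 0.0
```

Run:
```python
from h import *
look('w8')
im=cv2.imread('pics/w8.png');cv2.imwrite('pics/w8c.png',cv2.resize(im[150:320,160:420],None,fx=3,fy=3,interpolation=cv2.INTER_CUBIC))
```

```text
13.9667 [0.53000626 0.15928908 0.21008212] 0.859900205939438 rect in fence ((-0.04662425443530083, -0.07551764696836472), (0.14902538061141968, 0.09031035751104355), 89.8169937133789)
[[ 2.070e+02  2.190e+02 -8.620e-02 -1.490e-01]
 [ 2.120e+02  2.990e+02 -2.800e-03 -1.489e-01]
 [ 3.610e+02  3.000e+02 -1.200e-03 -1.200e-03]
 [ 3.610e+02  2.130e+02 -9.160e-02 -6.200e-03]]
```

View pics/w8c.png

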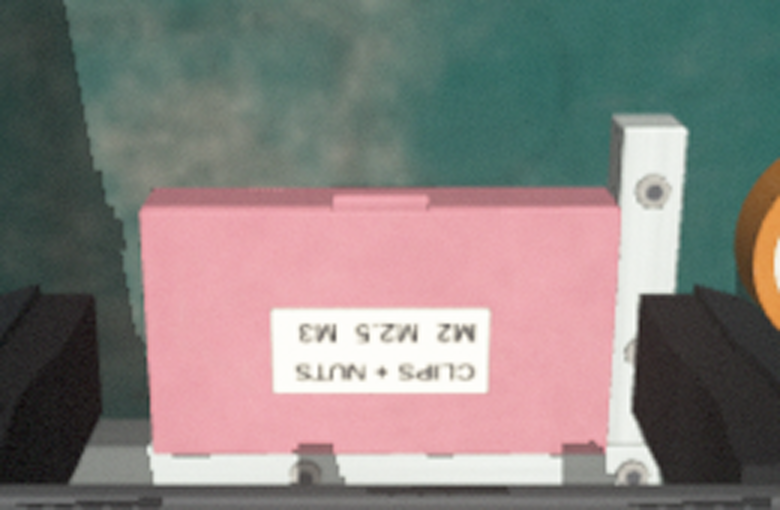

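The box sits flush on both bars: the lid edges run along the long bar at row 450 and the short bar at column 615, with no gap visible. Measured pose in the fence frame is about (-0.046, -0.075), yaw about 0.003 rad, and both pushes ended in firm contact. The hand is clear, so I'm handing in.

```bash
python3 -c "
from plant import r
print(r.finish_job())"
```

```text
the job is handed in; nothing more can be done
None
```

The job is handed in with the box pushed firmly against both fence bars (measured at about x = -46 mm, y = -75 mm, about 0.003 rad off parallel), the hand raised clear and no contact made with the bystanders; no verdict was returned.

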